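# Refit the swivel lid of the plant-marker box with its hinge pin

### The job

Refit the swivel lid on the green plant-marker box: lay it flat and square over the box so that the hole in its hinge knuckle lines up with the hole in the box's knuckle, then pull the red-headed hinge pin out of its wooden block and thread it down through both knuckles until its head sits on the lid's knuckle. Leave the lid closed and let go of everything; do not shove or tip the pot, jar, sprayer or trowel.

Things in the scene. Friction and masses are not known exactly. Their poses are not given: they have to be found in the camera images.
- box: Green open-topped box fixed to the bench, 150 mm (its x) by 110 mm (y), 60 mm tall. Origin: centre of its underside. A steel hinge knuckle (upright tube, outer diameter 30 mm, 16 mm hole right through) is fixed to the middle of its +x end: axis 90 mm from the origin along +x, top flush with the rim, lower end 10 mm above the bench.
- box_hole (a point): Centre of the upper mouth of the box knuckle's hole, 60 mm above the bench. Its z points up, its axes are parallel to the box's.
- lid_grip (a point): Centre of the wooden grip bar on the loose white lid, 32.5 mm above the lid's underside. Lid: flat plate 150 mm (x) by 110 mm (y), 10 mm thick, about 0.28 kg, starts flat on the bench, grip up. Bar: on the lid's middle, 80 mm along its x, 22 mm wide (y), 10 to 55 mm above the underside. z up. Closed, this point is 92.5 mm above the bench over the box's centre, its x along the box's x.
- lid_hole (a point): Centre of the upper mouth of the hole in the lid's steel knuckle, 90 mm from the grip bar's centre along the lid's +x. The knuckle is a ring, outer diameter 30 mm, hole 16 mm right through, 12 mm tall from the lid's underside (this point is 12 mm above the underside).
- pin_head (a point): Centre of the pin's red head: upright cylinder, diameter 26 mm, 44 mm tall; its flat underside is the shoulder. Steel shaft below it: diameter 12 mm, 66 mm long, last 12 mm tapering to a 6 mm tip. About 90 g. z points from tip to head. This point is 22 mm above the shoulder. Starts upright in the block, shoulder on its top. Seated in the hinge, this point is 94 mm above the bench.
- pin_shoulder (a point): Centre of the flat underside of the pin's head, where the shaft begins.
- pin_tip (a point): Tip of the pin, on its axis, 66 mm below the shoulder.
- block: Wooden block that stores the pin, fixed to the bench, 56 by 56 mm, 74 mm tall, with an upright 14 mm hole right through its middle. Origin: centre of its underside.
- pot: Green ceramic pot, diameter 124 mm at the rim, 105 mm tall, bystander. Origin: centre of its underside.
- jar: Small glass jar with hinged glass lid, shut, diameter 76 mm, 81 mm tall, bystander. Origin: centre of its underside.
- sprayer: White plastic trigger sprayer with green head and red lever, diameter 80 mm, 213 mm tall, bystander. Origin: centre of its underside.
- trowel: Wooden-handled transplanting trowel, 270 mm long, 28 mm high, lying flat, bystander. Origin: on the bench near its middle, where the handle ends and the neck begins; its x points to the blade.
Things that resemble listed ones, but are neither listed nor needed, are in the scene too. Of the things shaped like the part that bears pin_head, the red one is meant.

How it is judged (in metres and radians):
On the way, in this order (a step that is already met when the one before it is completed fails the run):
1. the lid lies flat on the box, its knuckle over the box's knuckle (holes within 10 mm) (horizontal distance between lid_hole and box_hole below 0.01 m and z of lid_hole in the frame of box_hole between 0.008 and 0.016 m and angle between lid_grip's own z axis and vertical below 0.06 rad), for 0.2 s.
2. the pin is through both knuckles (z of pin_tip in the frame of box_hole below -0.04 m and horizontal distance between pin_tip and box_hole below 0.006 m and horizontal distance between pin_shoulder and lid_hole below 0.006 m), for 0.1 s.
At the end, for the whole second after the job is handed in: The lid lies flat on the box rim (tilt under 0.05 rad, height within 3 mm), turned no more than 0.14 rad from the box, its hole within 6 mm of the box knuckle's; the pin stands upright through both knuckles with its shoulder within 4 mm of the lid's knuckle (horizontal distance between each of lid_hole, pin_tip and box_hole below 0.006 m and z of lid_hole in the frame of box_hole between 0.009 and 0.015 m and angle between lid_grip's own z axis and vertical below 0.05 rad and angle between the x axis of lid_grip and the x axis of box, either way round below 0.14 rad and z of pin_shoulder in the frame of lid_hole below 0.004 m and horizontal distance between pin_shoulder and lid_hole below 0.006 m and z of pin_tip in the frame of box_hole below -0.046 m and angle between pin_head's own z axis and vertical below 0.12 rad); the robot touches nothing.
It fails at once if the pot is shoved over 30 mm or tipped (distance of pot from where it was at the start of the episode above 0.03 m or angle between pot's own z axis and vertical above 0.3 rad).
It fails at once if the jar is shoved over 30 mm or tipped (distance of jar from where it was at the start of the episode above 0.03 m or angle between jar's own z axis and vertical above 0.3 rad).
It fails at once if the sprayer is shoved over 30 mm or tipped (distance of sprayer from where it was at the start of the episode above 0.03 m or angle between sprayer's own z axis and vertical above 0.3 rad).
It fails at once if the trowel is shoved over 30 mm (distance of trowel from where it was at the start of the episode above 0.03 m).
It also fails if it takes over 69 s, if anything falls off the work surface, if the arm or the gripper's body presses on something with over 40 N, if the wrist force passes 120 N, or if a joint passes its speed limit or range.

### The arm

A 6-joint arm with a two-finger parallel gripper is mounted at the origin on the work surface. World frame = base frame: x ahead of the robot, y to its left, z up, the work surface at z = 0. Lengths are in mm, angles in rad, forces in N, time in s.
With the tool pointing down it reaches from about 350 to 975 mm from the base axis. Payload 7.1 kg.
Tool frame: the origin (TCP) lies at the centre of the arm's flange, where the gripper is bolted on; the fingertips stand 182 mm ahead of it and the grasp point (between the pads) lies 163 mm ahead of it (arm.tcp_to_tips is the distance from the TCP to the fingertips, in mm); z points along the fingers, y is the line along which they close (so a half turn about z gives the same grasp; the last joint's range is limited). The gripper opens to 88 mm and grips with 3 to 60 N. Pads are 20 mm wide; open, the fingers measure 115 mm over their backs; the gripper's body (75 mm by 178 mm) begins 61 mm behind the grasp point.
Start: joints at [-1.256, 0.423, 1.63, -0, 1.089, -0.019], TCP at [204.79, -590.481, 404.675] pointing down, gripper open.
Joint ranges: [-3, 3], [-0.9, 2.11], [0.09, 2.58], [-1.31, 4.45], [0.11, 2.69], [-2.54, 2.54]. Speed limits (rad/s): [2.39, 2.39, 3.01, 3.14, 3.14, 3.14].

### API

Orientations are given as [roll, pitch, yaw] about the fixed x, y, z axes, in that order (R = Rz(yaw) Ry(pitch) Rx(roll)).
In Python, from workcell import arm, grab_frame, job gives the robot as it stands.
- The arm moves only by the shell command python3 -m pendant 'ROWS' [OPENING] [FORCE]. ROWS is JSON, a list of rows, each an object of numbers: "x", "y", "z": the shift along the tool's x, y, z in mm; "rx", "ry", "rz": the turn, a rotation vector about the tool's x, y, z in rad. In form: [{"x": .., "y": .., "z": .., "rx": .., "ry": .., "rz": ..}, ...]. A call has 1 to 20 rows; each row shifts and turns the commanded pose from where the row before left it, along the tool's axes as they then stand; what a row does not reach is not made up. A row lasts 1/12 s, in which the tool goes at most 41.7 mm and 7.16 degrees, less where a joint would pass 70% of its speed; a pose out of reach is approached as far as the arm can. A call with a gripper value outside its range is refused whole. OPENING is the finger opening in mm, from 0 to 87.8, set as the call begins (- or left out, the last holds). The fingers move at their own pace and stop on an object; FORCE is the grip in N (left out, the last holds). Time passes only in rows, so rows that do not move let the fingers close. It gives the time, the measured TCP pose, the force, the opening and the grip force at its end, in the units of the state.
- arm.read_state(): the state, without advancing time (a new reading comes with each control period).
- grab_frame(name): name is "side" or "top" or "wrist"; returns a dict with "image" (384x512x3 uint8, blue, green, red), "intrinsics" (3x3 intrinsics, pixels), "distortion" ([k1, k2, p1, p2, k3] as OpenCV has them; the pictures are not rectified), "camera_from_world" (4x4, takes a point from world to camera coordinates). Camera axes: x right, y up, looking along -z (the intrinsics and any distortion apply to the point x, -y, -z); pixel columns grow to the right and rows downward; lengths in mm; the calibration is good to about 2 mm. A picture is of the moment at which its call begins. There is no depth.
- job.hand_in(): hands the job in; it is judged then, once.
The state is a dict: "t": time; "joint_positions": joint angles; "qd": joint speeds; "joint_torque": joint torques, N m; "ee_pos": TCP position; "ee_rot": TCP orientation; "wrist_force": force on the tool from outside, world axes, zero at the start; "wrist_torque": the same for the moment, N m; "width": opening from 0.0 (shut) to 1.0 (fully open); "grip_force": force on a finger pad.
Only numpy, scipy, OpenCV 4.12 (cv2) and the standard library are available. Lean on these libraries where they do the work, as an engineer would, in place of code of your own. Each camera call takes 0.05 s, during which the arm holds its last target. There are 200 camera calls.

## Working session

There is one attempt and no reset: what is moved stays moved. The work goes in short steps, Python scripts to look and compute and a shell command to move; the robot and the scene stay as the last step left them, time stands still between calls to the robot, and variables do not carry over. Pictures are saved under pics/ and viewed, at most 10 in all, crops included, and the job is handed in when it is done.

```bash
mkdir -p pics; ls
cat > h.py <<'E'
import numpy as np,cv2
from workcell import arm,grab_frame,job
def grab(n,f):
    g=grab_frame(n); cv2.imwrite(f'pics/{f}.png',g['image']); np.savez(f'pics/{f}.npz',K=g['intrinsics'],d=g['distortion'],T=g['camera_from_world']); return g
def ray(f,u,v):
    g=np.load(f'pics/{f}.npz'); K,d,T=g['K'],np.array(g['d'],float),g['T']
    p=cv2.undistortPoints(np.array([[[u,v]]],float),np.array(K,float),d)[0,0]
    R,t=T[:3,:3],T[:3,3]
    return -R.T@t, R.T@np.array([p[0],-p[1],-1.])
def at(f,u,v,z):
    c,r=ray(f,u,v); return (c+r*(z-c[2])/r[2]).round(1)
def proj(f,P):
    g=np.load(f'pics/{f}.npz'); T=g['T']; P=np.atleast_2d(np.array(P,float)); q=P@T[:3,:3].T+T[:3,3]
    q=q*[1,-1,-1]; return cv2.projectPoints(q.reshape(-1,1,3),np.zeros(3),np.zeros(3),np.array(g['K'],float),np.array(g['d'],float))[0][:,0].round(1)
E
python3 - <<'E'
from h import *
a=grab('top','top0')['image'];b=grab('side','side0')['image']
cv2.imwrite('pics/top0b.png',cv2.resize(a,(800,600)));cv2.imwrite('pics/side0b.png',cv2.resize(b,(800,600)))
for f in('top0','side0'): print(ray(f,256,192))
print(arm.read_state())
E
```

```text
pics
(array([ 381.25458685,  -83.35293755, 1400.7772729 ]), array([ 0.18701556,  0.02083067, -0.98247366]))
(array([  492.27138684, -1137.01101949,   847.13893668]), array([ 0.06541883,  0.80622654, -0.58805127]))
{'t': 0.1, 'joint_positions': array([-1.25599185e+00,  4.23778422e-01,  1.63060964e+00, -7.08329844e-06,
        1.08859465e+00, -1.90527494e-02]), 'qd': array([-2.26589920e-04, -1.27041736e-03, -1.19851516e-03, -7.88220556e-04,
       -2.92455129e-03,  1.49315250e-05]), 'joint_torque': array([ 6.26580550e-04, -5.45612955e+01, -2.74327433e+01,  6.45602262e-02,
        1.87789119e-02, -2.70025419e-05]), 'ee_pos': array([ 204.72077105, -590.25493354,  403.97205597]), 'ee_rot': array([-3.14020272e+00, -2.02130019e-05,  3.33860500e-01]), 'wrist_force': array([0.5180456 , 0.32394188, 0.10339752]), 'wrist_torque': array([ 0.01162838, -0.00995797, -0.03097093]), 'grip_force': 0.0, 'width': 0.9969995625222631}
```

View pics/top0b.png

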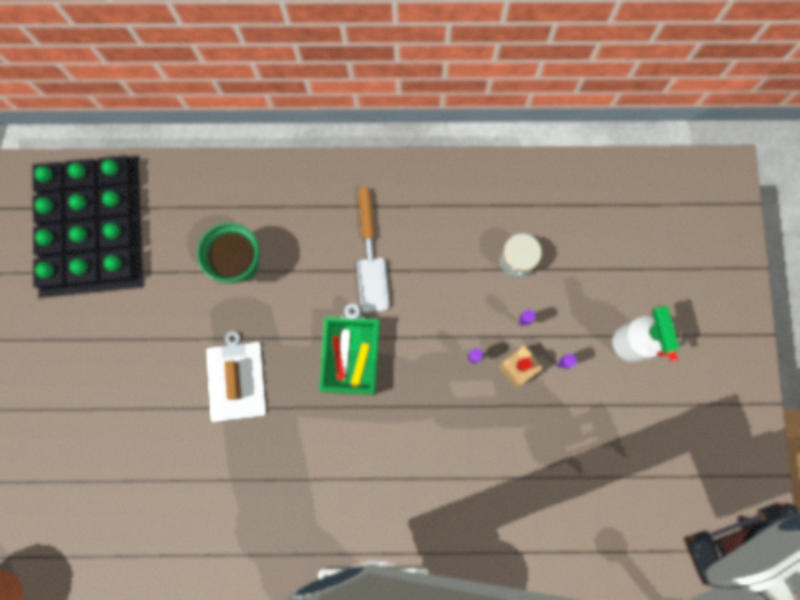

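View pics/side0b.png

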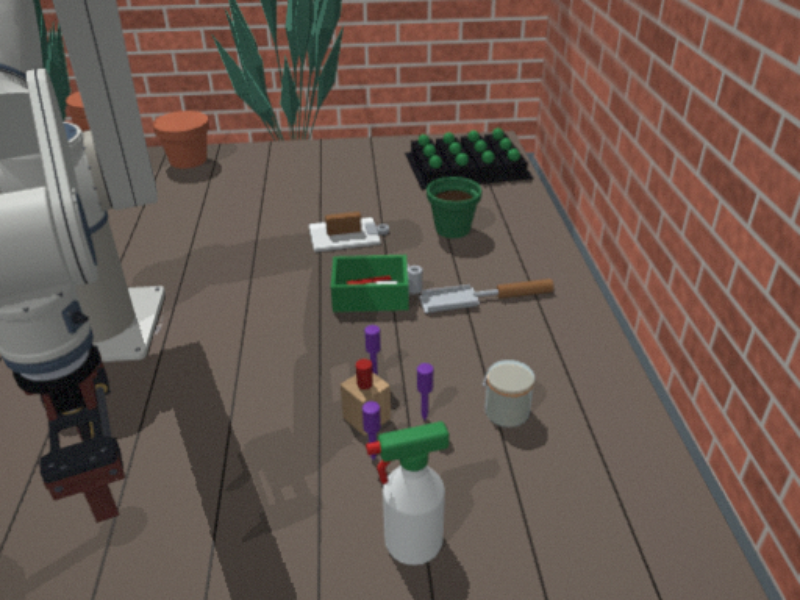

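The top view shows the lid at about (235,380) with its knuckle at (232,338), the box at (350,355) with its knuckle at (351,311), and the red pin at (524,364), with three purple decoys around it. In the side view, +x points right.

Run:
```python
from h import *
a=cv2.imread('pics/top0.png')
c1=cv2.resize(a[190:275,125:250],None,fx=6.4,fy=6.4,interpolation=cv2.INTER_CUBIC)
print(c1.shape)
cv2.imwrite('pics/c1.png',c1)
s=1/1.5625
T=lambda u,v,z:at('top0',u*s,v*s,z)
print('lidhole',T(232,338,12),'bar',T(232,380,55),'boxhole',T(351.5,311,60),'pin',T(524,364,118))
for n,u,v in(('p1',475,355),('p2',567,361),('p3',528,317)): print(n,T(u,v,105))
print('sprayer',T(650,338,150),'jar',T(522,250,81),'pot',T(230,252,105),'trowel tip',T(375,310,10))
hsv=cv2.cvtColor(a,cv2.COLOR_BGR2HSV)
m=((hsv[...,0]<8)|(hsv[...,0]>172))&(hsv[...,1]>180); m[:, :325]=0;m[:,345:]=0;m[:222]=0;m[245:]=0
v,u=np.nonzero(m);print(u.mean(),v.mean(),len(u),np.ptp(u),np.ptp(v))
```

```text
(544, 800, 3)
lidhole [567.4 297.8  12. ] bar [476.8 282.5  55. ] boxhole [614.4  43.9  60. ] pin [ 498.4 -293.8  118. ]
p1 [ 517.9 -201.3  105. ]
p2 [ 504.8 -379.7  105. ]
p3 [ 591.9 -307.3  105. ]
sprayer [ 542.7 -528.2  150. ] jar [ 734.3 -304.5   81. ] pot [728.2 283.4 105. ] trowel tip [624.9  -1.   10. ]
335.3061224489796 232.91836734693877 49 8 6
```

View pics/c1.png

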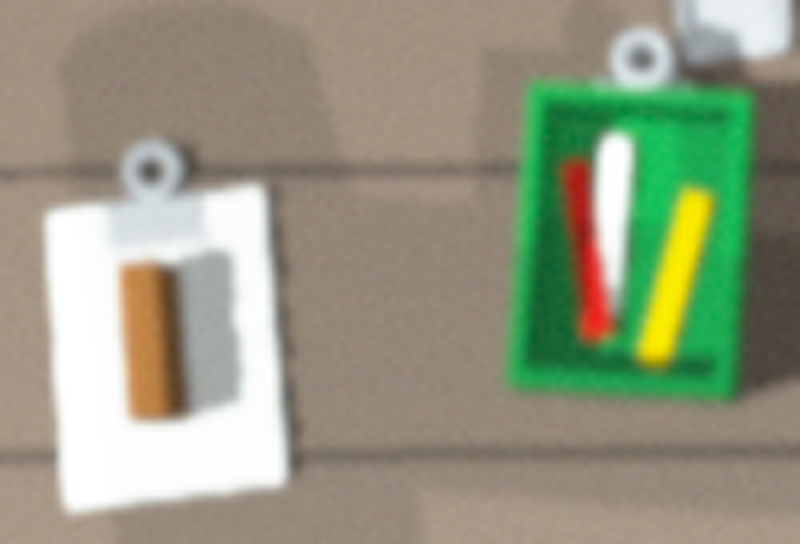

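The crop shows lid corners (45,210), (265,186), (288,483), (67,510), bar top centre (147,340) and lid hole (152,171). The box rim corners are (527,82), (753,92), (740,400), (510,388), with its hole at (641,58).

Run:
```python
from h import *
C=lambda u,v,z:at('top0',125+(u+.5)/6.4-.5,190+(v+.5)/6.4-.5,z)[:2]
L=np.array([C(*p,10) for p in((45,210),(265,186),(288,483),(67,510))])
B=np.array([C(*p,60) for p in((527,82),(753,92),(740,400),(510,388))])
for n,Q,h in(('lid',L,C(152,171,12)),('box',B,C(641,58,60))):
    x=(Q[0]+Q[1]-Q[2]-Q[3])/2; c=Q.mean(0); y=(Q[0]+Q[3]-Q[1]-Q[2])/2
    print(n,c,'x',np.linalg.norm(x),np.arctan2(x[1],x[0]),'y',np.linalg.norm(y),np.arctan2(-y[0],y[1]),'hole',h,np.arctan2(*(h-c)[::-1]),np.linalg.norm(h-c))
print('bar',C(147.5,340,55))
s=arm.read_state()['ee_rot'];from scipy.spatial.transform import Rotation as R
print(R.from_euler('xyz',s).as_matrix().round(3))
```

```text
lid [478.7   287.925] x 151.40892476997521 0.11550748035686006 y 111.48691627271788 0.10694271198365153 hole [567.5 298.3] 0.11630827425722322 89.40403025031921
box [525.55  47.9 ] x 151.31506864816876 -0.03900137688741486 y 112.1770475632159 -0.0561907862012372 hole [615.7  44.6] -0.03658932015930343 90.21037911460076
bar [478.4 285.2]
[[ 0.945  0.328 -0.   ]
 [ 0.328 -0.945  0.001]
 [ 0.    -0.001 -1.   ]]
```

```bash
python3 -m pendant '[{"rz":0.11},{"rz":0.11},{"x":23.2,"y":-30.2},{"x":23.2,"y":-30.2},{"x":23.2,"y":-30.2},{"x":23.2,"y":-30.2},{"x":23.2,"y":-30.2},{"x":23.2,"y":-30.2},{"x":23.2,"y":-30.2},{"x":23.2,"y":-30.2},{"x":23.2,"y":-30.2},{"x":23.2,"y":-30.2},{"x":23.2,"y":-30.2},{"x":23.2,"y":-30.2},{"x":23.2,"y":-30.2},{"x":23.2,"y":-30.2},{"x":23.2,"y":-30.2}]' 87; python3 -m pendant '[{"x":2.2,"y":-38.7},{"x":2.2,"y":-38.7},{"x":2.2,"y":-38.7},{"x":2.2,"y":-38.7},{"x":2.2,"y":-38.7},{"x":2.2,"y":-38.7},{"x":2.2,"y":-38.7},{"x":2.2,"y":-38.7},{"x":2.2,"y":-38.7},{"x":2.2,"y":-38.7},{},{},{},{}]' 60
python3 - <<'E'
from h import *
g=grab('wrist','w1');cv2.imwrite('pics/w1b.png',cv2.resize(g['image'],(800,600)))
print(arm.read_state()['ee_pos'],arm.read_state()['ee_rot'],ray('w1',256,192))
E
```

```text
[ 204.72665505 -590.27319776  404.06645474] [-3.14034363e+00 -1.21810843e-06  3.33823702e-01] (array([ 283.90815887, -563.35823468,  384.38507796]), array([-0.2606683 , -0.10006258, -0.96049224]))validation failed for argument at $[0]...
validation failed for argument at $[0]...
```

View pics/w1b.png

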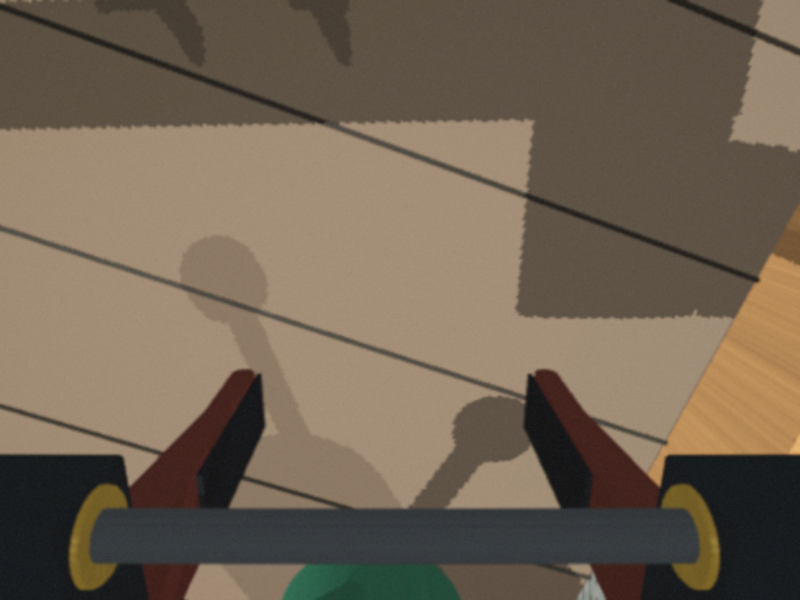

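The arm has not moved: the wrist view shows only the bench and the fingers (tips near (245,375) and (545,375)). Rows apparently need all six keys.

```bash
python3 -m pendant '[{"x":0,"y":0,"z":0,"rx":0,"ry":0,"rz":0.11},{"x":0,"y":0,"z":0,"rx":0,"ry":0,"rz":0.11},{"x":23.2,"y":-30.2,"z":0,"rx":0,"ry":0,"rz":0},{"x":23.2,"y":-30.2,"z":0,"rx":0,"ry":0,"rz":0},{"x":23.2,"y":-30.2,"z":0,"rx":0,"ry":0,"rz":0},{"x":23.2,"y":-30.2,"z":0,"rx":0,"ry":0,"rz":0},{"x":23.2,"y":-30.2,"z":0,"rx":0,"ry":0,"rz":0},{"x":23.2,"y":-30.2,"z":0,"rx":0,"ry":0,"rz":0},{"x":23.2,"y":-30.2,"z":0,"rx":0,"ry":0,"rz":0},{"x":23.2,"y":-30.2,"z":0,"rx":0,"ry":0,"rz":0},{"x":23.2,"y":-30.2,"z":0,"rx":0,"ry":0,"rz":0},{"x":23.2,"y":-30.2,"z":0,"rx":0,"ry":0,"rz":0},{"x":23.2,"y":-30.2,"z":0,"rx":0,"ry":0,"rz":0},{"x":23.2,"y":-30.2,"z":0,"rx":0,"ry":0,"rz":0},{"x":23.2,"y":-30.2,"z":0,"rx":0,"ry":0,"rz":0},{"x":23.2,"y":-30.2,"z":0,"rx":0,"ry":0,"rz":0},{"x":23.2,"y":-30.2,"z":0,"rx":0,"ry":0,"rz":0}]' 87
```

```text
t: 1.57
ee_pos: [499.6, -99.0, 404.7]
ee_rot: [-3.142, 0.0, 0.114]
wrist_force: [0.8, -0.5, 0.1]
width: 0.996
grip_force: 0.0
```

```bash
python3 -m pendant '[{"x":2.2,"y":-38,"z":10,"rx":0,"ry":0,"rz":0},{"x":2.2,"y":-38,"z":10,"rx":0,"ry":0,"rz":0},{"x":2.2,"y":-38,"z":10,"rx":0,"ry":0,"rz":0},{"x":2.2,"y":-38,"z":10,"rx":0,"ry":0,"rz":0},{"x":2.2,"y":-38,"z":10,"rx":0,"ry":0,"rz":0},{"x":2.2,"y":-38,"z":10,"rx":0,"ry":0,"rz":0},{"x":2.2,"y":-38,"z":10,"rx":0,"ry":0,"rz":0},{"x":2.2,"y":-38,"z":10,"rx":0,"ry":0,"rz":0},{"x":2.2,"y":-38,"z":10,"rx":0,"ry":0,"rz":0},{"x":2.2,"y":-44,"z":0,"rx":0,"ry":0,"rz":0},{"x":0,"y":0,"z":0,"rx":0,"ry":0,"rz":0},{"x":0,"y":0,"z":0,"rx":0,"ry":0,"rz":0}]' 60
python3 - <<'E'
from h import *
g=grab('wrist','w2');cv2.imwrite('pics/w2b.png',cv2.resize(g['image'],(800,600)))
s=arm.read_state();print(s['ee_pos'],s['ee_rot'],proj('w2',[[567.5,298,12],[478.5,287,55]])*1.5625)
E
```

```text
t: 2.57
ee_pos: [476.8, 284.6, 314.2]
ee_rot: [3.141, 0.0, 0.118]
wrist_force: [-0.5, -0.0, -0.5]
width: 0.683
grip_force: 0.0
[476.8810429  283.18587711 314.31833424] [3.14104706e+00 7.30393435e-04 1.15880895e-01] [[388.4375  127.03125]
 [389.375   324.21875]]
```

View pics/w2b.png

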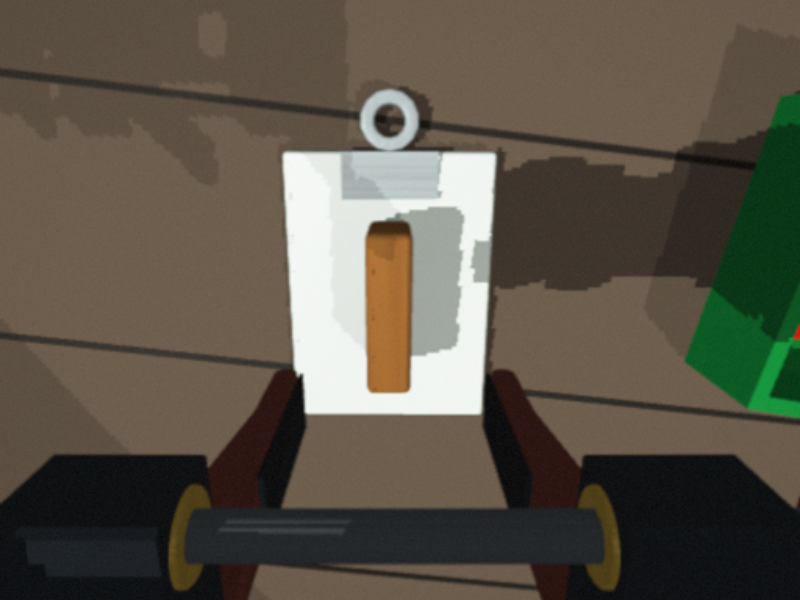

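The lid is lined up with the tool. The bar centre at (389,312) and hole at (389,119) put the lid about 6 mm further +x and 4 mm further +y. I'll descend and grip.

```bash
python3 -m pendant '[{"x":3.5,"y":-1.6,"z":14,"rx":0,"ry":0,"rz":0},{"x":3.5,"y":-1.6,"z":20,"rx":0,"ry":0,"rz":0},{"x":0,"y":0,"z":20,"rx":0,"ry":0,"rz":0},{"x":0,"y":0,"z":20,"rx":0,"ry":0,"rz":0},{"x":0,"y":0,"z":20,"rx":0,"ry":0,"rz":0},{"x":0,"y":0,"z":14,"rx":0,"ry":0,"rz":0},{"x":0,"y":0,"z":5,"rx":0,"ry":0,"rz":0},{"x":0,"y":0,"z":0,"rx":0,"ry":0,"rz":0},{"x":0,"y":0,"z":0,"rx":0,"ry":0,"rz":0}]' 60 && python3 -m pendant '[{"x":0,"y":0,"z":0,"rx":0,"ry":0,"rz":0},{"x":0,"y":0,"z":0,"rx":0,"ry":0,"rz":0},{"x":0,"y":0,"z":0,"rx":0,"ry":0,"rz":0},{"x":0,"y":0,"z":0,"rx":0,"ry":0,"rz":0},{"x":0,"y":0,"z":0,"rx":0,"ry":0,"rz":0},{"x":0,"y":0,"z":0,"rx":0,"ry":0,"rz":0},{"x":0,"y":0,"z":0,"rx":0,"ry":0,"rz":0},{"x":0,"y":0,"z":0,"rx":0,"ry":0,"rz":0}]' 15 40
```

```text
t: 3.37
ee_pos: [484.3, 285.9, 202.1]
ee_rot: [3.142, -0.0, 0.112]
wrist_force: [-0.1, 0.1, 0.5]
width: 0.686
grip_force: 0.0
t: 4.03
ee_pos: [483.9, 286.9, 201.9]
ee_rot: [-3.141, -0.0, 0.114]
wrist_force: [-0.5, 1.7, 3.0]
width: 0.248
grip_force: 40.0
```

```bash
python3 -m pendant '[{"x":0,"y":0,"z":-10,"rx":0,"ry":0,"rz":0},{"x":0,"y":0,"z":-20,"rx":0,"ry":0,"rz":0},{"x":0,"y":0,"z":-25,"rx":0,"ry":0,"rz":0},{"x":0,"y":0,"z":-25,"rx":0,"ry":0,"rz":0},{"x":0,"y":0,"z":-20,"rx":0,"ry":0,"rz":0},{"x":0,"y":0,"z":0,"rx":0,"ry":0,"rz":0.078},{"x":0,"y":0,"z":0,"rx":0,"ry":0,"rz":0.078},{"x":-1,"y":20,"z":0,"rx":0,"ry":0,"rz":0},{"x":-1,"y":28,"z":0,"rx":0,"ry":0,"rz":0},{"x":-1,"y":30,"z":0,"rx":0,"ry":0,"rz":0},{"x":-1,"y":30,"z":0,"rx":0,"ry":0,"rz":0},{"x":-1,"y":30,"z":0,"rx":0,"ry":0,"rz":0},{"x":-1,"y":30,"z":0,"rx":0,"ry":0,"rz":0},{"x":-1,"y":30,"z":0,"rx":0,"ry":0,"rz":0},{"x":-1,"y":25,"z":0,"rx":0,"ry":0,"rz":0},{"x":0,"y":15,"z":0,"rx":0,"ry":0,"rz":0},{"x":0,"y":0,"z":0,"rx":0,"ry":0,"rz":0},{"x":0,"y":0,"z":0,"rx":0,"ry":0,"rz":0},{"x":0,"y":0,"z":0,"rx":0,"ry":0,"rz":0}]'
python3 - <<'E'
from h import *
g=grab('wrist','w3');cv2.imwrite('pics/w3b.png',cv2.resize(g['image'],(800,600)))
s=arm.read_state();print(s['ee_pos'],s['ee_rot'],proj('w3',[[615.5,44.6,60],[525.5,47.5,60]])*1.5625)
E
```

```text
t: 5.62
ee_pos: [465.8, 49.6, 301.8]
ee_rot: [-3.141, -0.0, -0.042]
wrist_force: [-0.6, -0.4, -3.0]
width: 0.251
grip_force: 40.0
[465.87315012  49.90062077 301.79369222] [-3.14144974e+00 -6.17413325e-05 -4.16207437e-02] [[390.78125 -46.71875]
 [393.59375 205.     ]]
```

View pics/w3b.png

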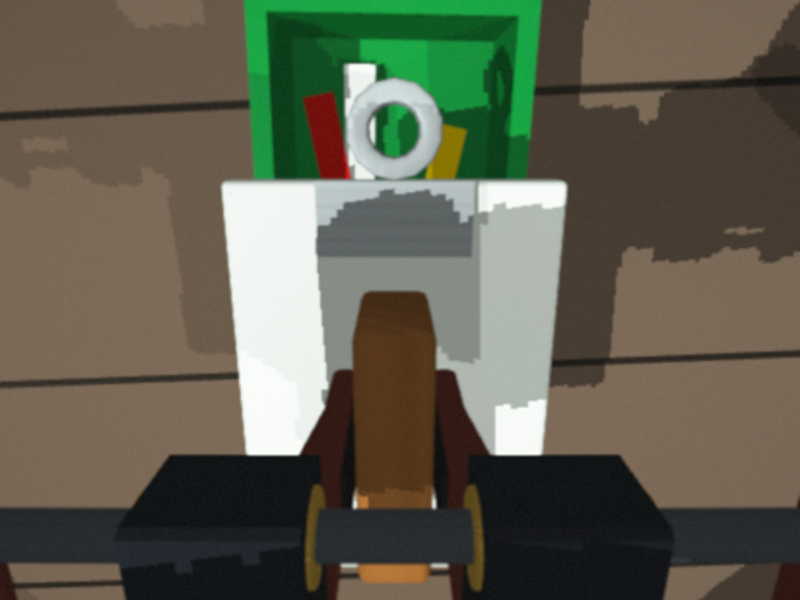

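The lid is held squarely, with its hole at (395,130) and the box rim visible behind it. The box knuckle is just out of view, so I'll move 35 mm forward.

```bash
python3 -m pendant '[{"x":15,"y":0,"z":0,"rx":0,"ry":0,"rz":0},{"x":15,"y":0,"z":0,"rx":0,"ry":0,"rz":0},{"x":5,"y":0,"z":0,"rx":0,"ry":0,"rz":0},{"x":0,"y":0,"z":0,"rx":0,"ry":0,"rz":0},{"x":0,"y":0,"z":0,"rx":0,"ry":0,"rz":0},{"x":0,"y":0,"z":0,"rx":0,"ry":0,"rz":0}]'
python3 - <<'E'
from h import *
g=grab('wrist','w4');cv2.imwrite('pics/w4b.png',cv2.resize(g['image'],(800,600)))
s=arm.read_state();print(s['ee_pos'],s['ee_rot'],proj('w4',[[615.5,44.6,60],[525.5,47.5,60]])*1.5625)
E
```

```text
t: 6.17
ee_pos: [499.9, 48.1, 301.3]
ee_rot: [3.141, 0.002, -0.042]
wrist_force: [-0.3, 0.2, -2.3]
width: 0.25
grip_force: 40.0
[499.91000302  48.03849651 301.40577154] [ 3.14148328e+00  1.40615157e-03 -4.17585776e-02] [[390.9375   54.6875 ]
 [393.59375 284.84375]]
```

View pics/w4b.png

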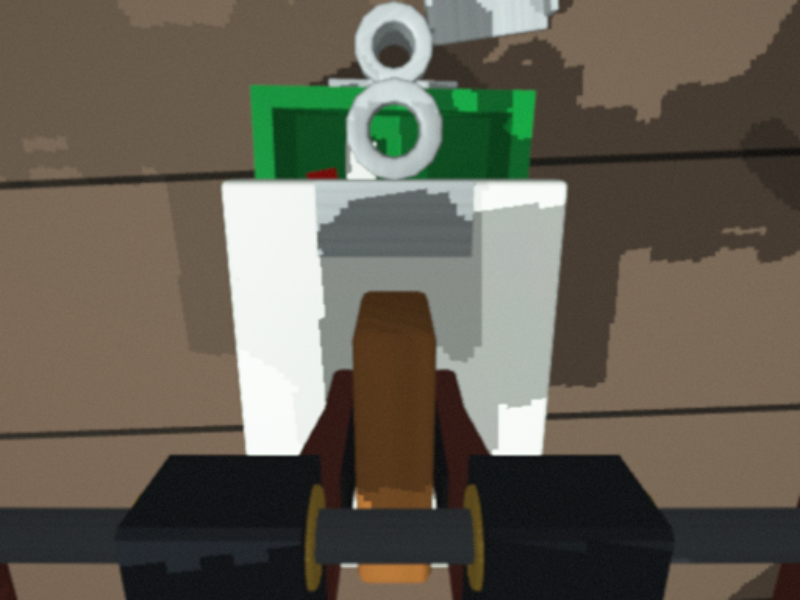

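The box hole is at (394,43) and the lid hole at (395,129). The box is turned about 0.01 rad clockwise relative to the lid.

Run:
```python
from h import *
from scipy.spatial.transform import Rotation as R
s=1/1.5625
b=at('w4',394*s,43*s,60);l=at('w4',395*s,129*s,111.5);c1=at('w4',250*s,86*s,60);c2=at('w4',536*s,90*s,60)
st=arm.read_state();M=R.from_euler('xyz',st['ee_rot']).as_matrix()
print(b,l,M.T@(b-l),c1,c2,np.arctan2(*(c1-c2)[[0,1]]), 'lid from tcp',M.T@(l-st['ee_pos']))
```

```text
[619.5  43.3  60. ] [587.5  44.4 111.5] [32.09040981 -0.24247275 51.45490069] [606.8  99.3  60. ] [600.7 -10.7  60. ] 0.05539780538200121 lid from tcp [ 8.79324831e+01 -4.20027796e-02  1.89782309e+02]
```

```bash
python3 -m pendant '[{"x":10,"y":-0.6,"z":0,"rx":0,"ry":0,"rz":0.012},{"x":12,"y":-0.7,"z":0,"rx":0,"ry":0,"rz":0},{"x":10,"y":0,"z":0,"rx":0,"ry":0,"rz":0},{"x":0,"y":0,"z":10,"rx":0,"ry":0,"rz":0},{"x":0,"y":0,"z":14,"rx":0,"ry":0,"rz":0},{"x":0,"y":0,"z":8,"rx":0,"ry":0,"rz":0},{"x":0,"y":0,"z":0,"rx":0,"ry":0,"rz":0},{"x":0,"y":0,"z":0,"rx":0,"ry":0,"rz":0},{"x":0,"y":0,"z":0,"rx":0,"ry":0,"rz":0},{"x":0,"y":0,"z":0,"rx":0,"ry":0,"rz":0}]'
python3 - <<'E'
from h import *
g=grab('wrist','w5');h=grab('top','top5')
a=cv2.resize(g['image'][30:150,180:330],(800,640))[:600]
b=cv2.resize(h['image'][180:270,190:260],None,fx=5,fy=5,interpolation=2)
o=np.zeros((600,800,3),np.uint8); o[:360,:450]=cv2.resize(g['image'][30:150,180:330],(450,360));o[:450,450:]=b
cv2.imwrite('pics/w5b.png',o)
print(arm.read_state())
E
```

```text
t: 7.05
ee_pos: [533.0, 47.5, 270.1]
ee_rot: [-3.141, -0.001, -0.054]
wrist_force: [0.2, 0.3, -3.3]
width: 0.248
grip_force: 40.0
{'t': 7.15, 'joint_positions': array([6.65838181e-02, 4.91875240e-01, 1.91171027e+00, 1.95346142e-05,
       7.36978648e-01, 1.69162014e+00]), 'qd': array([-6.36723265e-05, -2.50225469e-04, -2.20138856e-04,  1.42413109e-03,
       -3.94322034e-04, -7.82048022e-04]), 'joint_torque': array([-3.10549709e-03, -5.14972472e+01, -1.96373141e+01,  4.18101466e-03,
       -7.04363454e-02,  4.15782288e-04]), 'ee_pos': array([533.00722287,  47.47030289, 270.22243378]), 'ee_rot': array([-3.14145564e+00, -1.01941364e-03, -5.42545246e-02]), 'wrist_force': array([ 0.54245336, -0.30002239, -2.74709961]), 'wrist_torque': array([ 0.00658884, -0.01581914, -0.04269049]), 'grip_force': 39.99917149543762, 'width': 0.24831534126057125}
```

View pics/w5b.png

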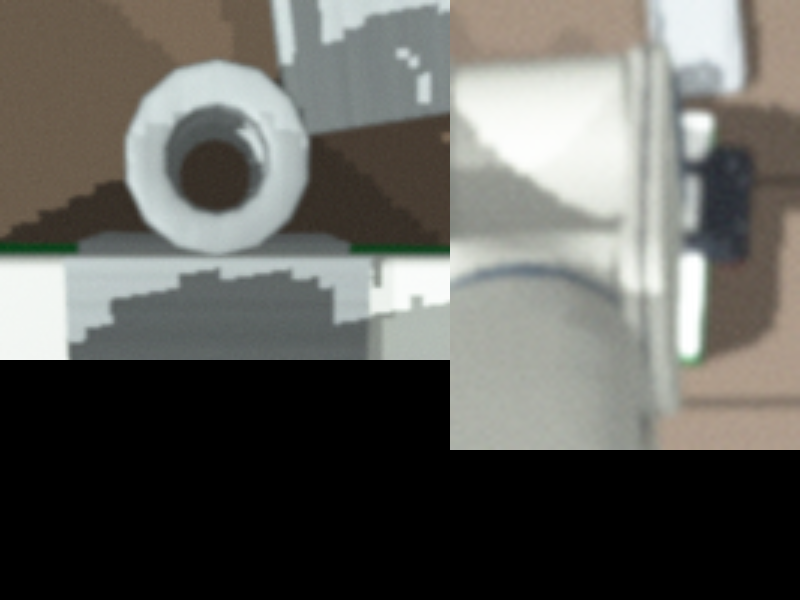

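The lid ring is at (218,159) in the crop and the bottom mouth of the box knuckle shows through it at (218,176). I'll check this against the expected parallax.

Run:
```python
from h import *
from scipy.spatial.transform import Rotation as R
q=lambda u,v:(180+(u+.5)/3-.5,30+(v+.5)/3-.5)
l=at('w5',*q(218,159),80.3);b=at('w5',*q(218,176),10)
M=R.from_euler('xyz',arm.read_state()['ee_rot']).as_matrix()
print(l,b,M.T@(b-l),ray('w5',256,192)[0], M.T@(l-arm.read_state()['ee_pos']))
```

```text
[621.   42.8  80.3] [619.2  42.9  10. ] [-1.87443807e+00  7.38907471e-03  7.02981253e+01] [616.60949045  43.09895834 250.59990684] [ 8.79229087e+01 -8.21996520e-02  1.90012175e+02]
```

```bash
python3 -m pendant '[{"x":-1,"y":0,"z":3,"rx":0,"ry":0,"rz":0},{"x":0,"y":0,"z":3,"rx":0,"ry":0,"rz":0},{"x":0,"y":0,"z":2.2,"rx":0,"ry":0,"rz":0},{"x":0,"y":0,"z":0,"rx":0,"ry":0,"rz":0},{"x":0,"y":0,"z":0,"rx":0,"ry":0,"rz":0},{"x":0,"y":0,"z":0,"rx":0,"ry":0,"rz":0}]'
```

```text
t: 7.65
ee_pos: [531.7, 47.5, 261.9]
ee_rot: [-3.142, 0.0, -0.054]
wrist_force: [-3.5, 0.0, 5.4]
width: 0.245
grip_force: 40.0
```

```bash
python3 -m pendant '[{"x":0,"y":0,"z":0,"rx":0,"ry":0,"rz":0},{"x":0,"y":0,"z":0,"rx":0,"ry":0,"rz":0},{"x":0,"y":0,"z":0,"rx":0,"ry":0,"rz":0},{"x":0,"y":0,"z":0,"rx":0,"ry":0,"rz":0},{"x":0,"y":0,"z":-10,"rx":0,"ry":0,"rz":0},{"x":0,"y":0,"z":-20,"rx":0,"ry":0,"rz":0},{"x":0,"y":0,"z":-30,"rx":0,"ry":0,"rz":0},{"x":0,"y":0,"z":-30,"rx":0,"ry":0,"rz":0},{"x":0,"y":0,"z":-20,"rx":0,"ry":0,"rz":0},{"x":0,"y":0,"z":0,"rx":0,"ry":0,"rz":0},{"x":0,"y":0,"z":0,"rx":0,"ry":0,"rz":0},{"x":0,"y":0,"z":0,"rx":0,"ry":0,"rz":0}]' 46
python3 - <<'E'
from h import *
g=grab('wrist','w6');cv2.imwrite('pics/w6b.png',cv2.resize(g['image'],(800,600)))
E
```

```text
t: 8.65
ee_pos: [531.4, 47.5, 371.0]
ee_rot: [3.142, 0.001, -0.054]
wrist_force: [-0.4, 0.4, -0.1]
width: 0.524
grip_force: 0.0
```

View pics/w6b.png

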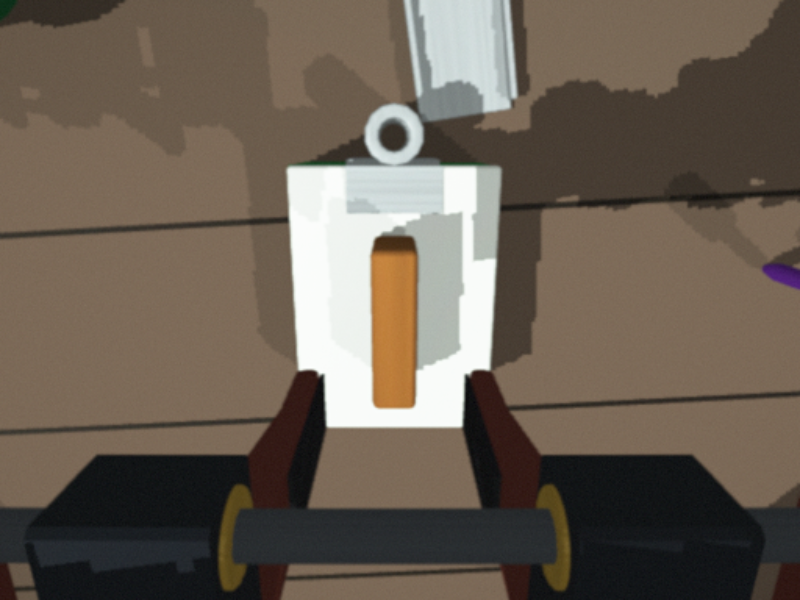

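The lid is seated square, hole at (394,134), bar aligned. Next is the pin. I'll work out the hole position and the pin heading while moving over.

```bash
python3 -m pendant '[{"x":-2.3,"y":25,"z":0,"rx":0,"ry":0,"rz":0},{"x":-2.3,"y":35,"z":0,"rx":0,"ry":0,"rz":0},{"x":-2.3,"y":35,"z":0,"rx":0,"ry":0,"rz":0},{"x":-2.3,"y":35,"z":0,"rx":0,"ry":0,"rz":0},{"x":-2.3,"y":35,"z":0,"rx":0,"ry":0,"rz":0},{"x":-2.3,"y":35,"z":0,"rx":0,"ry":0,"rz":0},{"x":-2.3,"y":35,"z":0,"rx":0,"ry":0,"rz":0},{"x":-2.3,"y":35,"z":0,"rx":0,"ry":0,"rz":0},{"x":-2.3,"y":35,"z":0,"rx":0,"ry":0,"rz":0},{"x":-2.3,"y":34,"z":0,"rx":0,"ry":0,"rz":0},{"x":0,"y":0,"z":0,"rx":0,"ry":0,"rz":0},{"x":0,"y":0,"z":0,"rx":0,"ry":0,"rz":0},{"x":0,"y":0,"z":0,"rx":0,"ry":0,"rz":0}]' 46
cat >> h.py <<'E'
from scipy.spatial.transform import Rotation as R
def red(f):
    a=cv2.imread(f'pics/{f}.png'); hsv=cv2.cvtColor(a,cv2.COLOR_BGR2HSV)
    m=(((hsv[...,0]<7)|(hsv[...,0]>173))&(hsv[...,1]>190)&(hsv[...,2]>110)).astype(np.uint8)
    n,l,s,c=cv2.connectedComponentsWithStats(m)
    return [(s[i].tolist(),c[i].round(1).tolist()) for i in range(1,n) if s[i,4]>60],m
E
python3 - <<'E'
from h import *
s=1/1.5625
print('hole',at('w6',394*s,134*s,72))
grab('wrist','w7');r,m=red('w7');print(r)
for q in r:
    b=q[0];print(at('w7',*q[1],118))
t=arm.read_state();print(t['ee_pos'],t['ee_rot'],proj('w7',[[500,-293,118],[500,-293,74]]))
E
```

```text
t: 9.78
ee_pos: [490.1, -289.3, 370.1]
ee_rot: [-3.14, 0.002, -0.055]
wrist_force: [-0.6, 0.7, 0.6]
width: 0.524
grip_force: 0.0
hole [619.4  42.9  72. ]
[([247, 166, 34, 44, 1178], [262.8, 188.0])]
[ 508.1 -297.1  118. ]
[ 490.27455292 -288.76978982  370.36131797] [-3.14014963e+00  2.10246585e-03 -5.37666806e-02] [[257.6 199.2]
 [256.9 183.3]]
```

Run:
```python
from h import *
p=at('w7',263.7,193.5,118)
for c in (p,):
    th=np.linspace(0,6.28,60)
    e=np.vstack([proj('w7',np.c_[c[0]+13*np.cos(th),c[1]+13*np.sin(th),0*th+z]) for z in(74,118)])
    print(c,e.min(0),e.max(0))
t=arm.read_state();M=R.from_euler('xyz',t['ee_rot']).as_matrix();print(M.T@(p-t['ee_pos']))
```

```text
[ 504.  -297.6  118. ] [245.4 163. ] [282.1 210.8]
[ 14.71070441   8.44394369 252.31902486]
```

```bash
python3 -m pendant '[{"x":6.5,"y":4.2,"z":10,"rx":0,"ry":0,"rz":0},{"x":6.5,"y":4.2,"z":20,"rx":0,"ry":0,"rz":0},{"x":0,"y":0,"z":25,"rx":0,"ry":0,"rz":0},{"x":0,"y":0,"z":25,"rx":0,"ry":0,"rz":0},{"x":0,"y":0,"z":18,"rx":0,"ry":0,"rz":0},{"x":0,"y":0,"z":9,"rx":0,"ry":0,"rz":0},{"x":0,"y":0,"z":0,"rx":0,"ry":0,"rz":0},{"x":0,"y":0,"z":0,"rx":0,"ry":0,"rz":0}]' 46 && python3 -m pendant '[{"x":0,"y":0,"z":0,"rx":0,"ry":0,"rz":0},{"x":0,"y":0,"z":0,"rx":0,"ry":0,"rz":0},{"x":0,"y":0,"z":0,"rx":0,"ry":0,"rz":0},{"x":0,"y":0,"z":0,"rx":0,"ry":0,"rz":0},{"x":0,"y":0,"z":0,"rx":0,"ry":0,"rz":0},{"x":0,"y":0,"z":0,"rx":0,"ry":0,"rz":0}]' 20 30
python3 -c "
from h import *
grab('wrist','w8');print(red('w8')[0]);t=arm.read_state();print(t['ee_pos'],t['ee_rot'],proj('w8',[[504,-297.6,118]]))"
```

```text
t: 10.5
ee_pos: [503.5, -298.3, 264.2]
ee_rot: [-3.141, 0.001, -0.053]
wrist_force: [1.1, -0.1, 1.3]
width: 0.525
grip_force: 0.0
t: 11.0
ee_pos: [503.4, -298.9, 265.5]
ee_rot: [3.141, -0.002, -0.054]
wrist_force: [-0.3, 1.9, 5.7]
width: 0.287
grip_force: 30.0
[([224, 232, 57, 87, 3996], [252.0, 276.4])]
[ 503.3539981  -298.91947344  265.52382934] [ 3.14112929e+00 -1.48415982e-03 -5.44046729e-02] [[249.5 295.1]]
```

```bash
python3 -m pendant '[{"x":0,"y":0,"z":-10,"rx":0,"ry":0,"rz":0},{"x":0,"y":0,"z":-20,"rx":0,"ry":0,"rz":0},{"x":0,"y":0,"z":-25,"rx":0,"ry":0,"rz":0},{"x":0,"y":0,"z":-25,"rx":0,"ry":0,"rz":0},{"x":0,"y":0,"z":-25,"rx":0,"ry":0,"rz":0},{"x":0,"y":0,"z":-20,"rx":0,"ry":0,"rz":0},{"x":0,"y":0,"z":0,"rx":0,"ry":0,"rz":0}]' && python3 -m pendant '[{"x":9.7,"y":-20,"z":0,"rx":0,"ry":0,"rz":0},{"x":9.7,"y":-32,"z":0,"rx":0,"ry":0,"rz":0},{"x":9.7,"y":-36,"z":0,"rx":0,"ry":0,"rz":0},{"x":9.7,"y":-36,"z":0,"rx":0,"ry":0,"rz":0},{"x":9.7,"y":-36,"z":0,"rx":0,"ry":0,"rz":0},{"x":9.7,"y":-36,"z":0,"rx":0,"ry":0,"rz":0},{"x":9.7,"y":-36,"z":0,"rx":0,"ry":0,"rz":0},{"x":9.7,"y":-36,"z":0,"rx":0,"ry":0,"rz":0},{"x":9.7,"y":-36,"z":0,"rx":0,"ry":0,"rz":0},{"x":9.7,"y":-26,"z":0,"rx":0,"ry":0,"rz":0},{"x":0,"y":-16,"z":0,"rx":0,"ry":0,"rz":0},{"x":0,"y":0,"z":0,"rx":0,"ry":0,"rz":0},{"x":0,"y":0,"z":0,"rx":0,"ry":0,"rz":0},{"x":0,"y":0,"z":0,"rx":0,"ry":0,"rz":0}]'
python3 -c "
from h import *
g=grab('wrist','w9');h=grab('side','side9');print(red('w9')[0])
o=np.hstack([cv2.resize(g['image'][150:384,160:350],(400,493)),cv2.resize(h['image'][80:228,200:320],(400,493))])
cv2.imwrite('pics/w9b.png',o)
t=arm.read_state();print(t['ee_pos'],t['ee_rot'],t['width'])"
```

```text
t: 11.63
ee_pos: [503.8, -299.5, 394.3]
ee_rot: [3.138, -0.007, -0.054]
wrist_force: [0.9, -1.8, -1.1]
width: 0.292
grip_force: 30.0
t: 12.8
ee_pos: [618.1, 40.7, 388.7]
ee_rot: [3.141, 0.001, -0.054]
wrist_force: [-0.5, -0.4, -1.4]
width: 0.294
grip_force: 30.0
[([234, 311, 36, 9, 166], [252.0, 314.7])]
[618.30178312  40.17606293 389.13652451] [ 3.14128350e+00  7.55746539e-04 -5.55290681e-02] 0.2873273898108278
```

View pics/w9b.png

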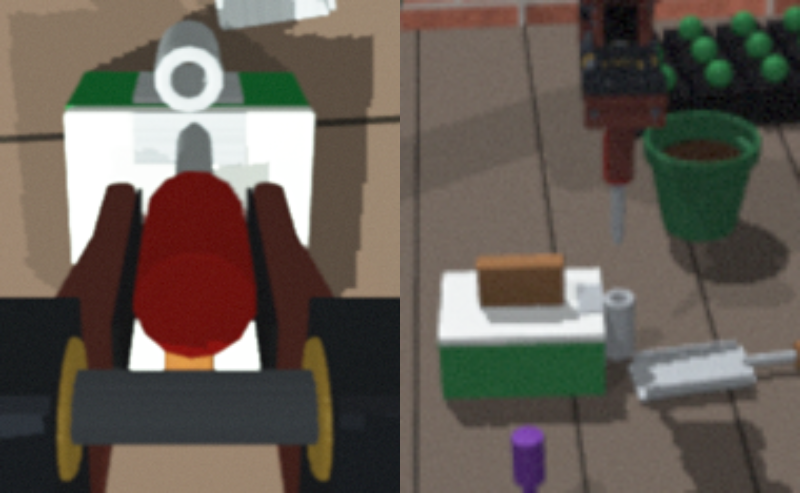

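The wrist crop shows the pin tip at (194,125), the head-top disc centred at about (195,303), and the lid hole at (188,78). The side crop shows the tip at (618,243) and the hole at (621,297).

Run:
```python
from h import *
fx,fy=400/190,493/234
w=lambda u,v,z:at('w9',160+(u+.5)/fx-.5,150+(v+.5)/fy-.5,z)
sx,sy=400/120,493/148
q=lambda u,v:(200+(u-400+.5)/sx-.5,80+(v+.5)/sy-.5)
t=arm.read_state();dz=t['ee_pos'][2]-265.5
tip=w(194,125,8+dz);top=w(195,303,118+dz);hole=w(188,78,72)
M=R.from_euler('xyz',t['ee_rot']).as_matrix()
print('tip',tip,'top',top,'hole',hole,'tool',M.T@(hole-tip),'top->tip',M.T@(tip-top))
print('side',at('side9',*q(618,241),100),'tip px',q(618,243),proj('side9',[tip,hole,[619.4,42.9,72]]),'hole px',q(621,297))
c,r=ray('side9',*q(618,243));print('side tip plane y=tip',c+r*(tip[1]-c[1])/r[1], 'hole',at('side9',*q(621,297),72))
```

```text
tip [619.4  41.  131.6] top [619.3  40.8 241.6] hole [620.1  43.6  72. ] tool [ 0.599662   -2.65326802 59.59874642] top->tip [  0.17187784  -0.23924834 109.99983281]
side [622.7  97.9 100. ] tip px (265.05, 152.59939148073022) [[265.9 152.8]
 [266.  168.9]
 [265.8 169. ]] hole px (265.95, 168.81034482758622)
side tip plane y=tip [616.6936796   41.         132.32230631] hole [619.9  44.   72. ]
```

```bash
python3 -m pendant '[{"x":1.3,"y":-2.6,"z":10,"rx":0,"ry":0,"rz":0},{"x":0,"y":0,"z":15,"rx":0,"ry":0,"rz":0},{"x":0,"y":0,"z":15,"rx":0,"ry":0,"rz":0},{"x":0,"y":0,"z":10,"rx":0,"ry":0,"rz":0},{"x":0,"y":0,"z":0,"rx":0,"ry":0,"rz":0},{"x":0,"y":0,"z":0,"rx":0,"ry":0,"rz":0},{"x":0,"y":0,"z":0,"rx":0,"ry":0,"rz":0}]' && python3 -m pendant '[{"x":0,"y":0,"z":4,"rx":0,"ry":0,"rz":0},{"x":0,"y":0,"z":4,"rx":0,"ry":0,"rz":0},{"x":0,"y":0,"z":4,"rx":0,"ry":0,"rz":0},{"x":0,"y":0,"z":4,"rx":0,"ry":0,"rz":0},{"x":0,"y":0,"z":0,"rx":0,"ry":0,"rz":0}]'
python3 -c "
from h import *
grab('side','side10');grab('wrist','w10')"
```

```text
t: 13.48
ee_pos: [620.4, 43.7, 339.9]
ee_rot: [-3.142, -0.001, -0.055]
wrist_force: [-0.3, 0.3, -1.0]
width: 0.288
grip_force: 30.0
t: 13.9
ee_pos: [619.7, 43.9, 322.5]
ee_rot: [3.141, 0.001, -0.054]
wrist_force: [-1.1, 0.1, -1.4]
width: 0.288
grip_force: 30.0
```

```bash
python3 -m pendant '[{"x":0,"y":0,"z":4,"rx":0,"ry":0,"rz":0},{"x":0,"y":0,"z":4,"rx":0,"ry":0,"rz":0},{"x":0,"y":0,"z":4,"rx":0,"ry":0,"rz":0},{"x":0,"y":0,"z":0,"rx":0,"ry":0,"rz":0},{"x":0,"y":0,"z":0,"rx":0,"ry":0,"rz":0}]'
```

```text
t: 14.42
ee_pos: [619.9, 43.9, 311.0]
ee_rot: [3.141, 0.001, -0.054]
wrist_force: [-0.1, 0.3, -1.8]
width: 0.289
grip_force: 30.0
```

```bash
python3 -m pendant '[{"x":0,"y":0,"z":5,"rx":0,"ry":0,"rz":0},{"x":0,"y":0,"z":5,"rx":0,"ry":0,"rz":0},{"x":0,"y":0,"z":5,"rx":0,"ry":0,"rz":0},{"x":0,"y":0,"z":5,"rx":0,"ry":0,"rz":0},{"x":0,"y":0,"z":5,"rx":0,"ry":0,"rz":0},{"x":0,"y":0,"z":0,"rx":0,"ry":0,"rz":0},{"x":0,"y":0,"z":0,"rx":0,"ry":0,"rz":0}]'
```

```text
t: 15.0
ee_pos: [619.9, 43.9, 285.9]
ee_rot: [3.142, 0.001, -0.054]
wrist_force: [0.8, -0.5, -0.6]
width: 0.286
grip_force: 30.0
```

```bash
python3 -m pendant '[{"x":0,"y":0,"z":5,"rx":0,"ry":0,"rz":0},{"x":0,"y":0,"z":5,"rx":0,"ry":0,"rz":0},{"x":0,"y":0,"z":5,"rx":0,"ry":0,"rz":0},{"x":0,"y":0,"z":4,"rx":0,"ry":0,"rz":0},{"x":0,"y":0,"z":2,"rx":0,"ry":0,"rz":0},{"x":0,"y":0,"z":0,"rx":0,"ry":0,"rz":0},{"x":0,"y":0,"z":0,"rx":0,"ry":0,"rz":0}]'
```

```text
t: 15.58
ee_pos: [620.1, 43.9, 265.3]
ee_rot: [3.142, 0.0, -0.054]
wrist_force: [0.3, 0.7, -1.1]
width: 0.288
grip_force: 30.0
```

Almost seated and free of side load. I'll release so it drops the last 1–2 mm, then retreat straight up.

```bash
python3 -m pendant '[{"x":0,"y":0,"z":1,"rx":0,"ry":0,"rz":0},{"x":0,"y":0,"z":0,"rx":0,"ry":0,"rz":0},{"x":0,"y":0,"z":0,"rx":0,"ry":0,"rz":0}]' && python3 -m pendant '[{"x":0,"y":0,"z":0,"rx":0,"ry":0,"rz":0},{"x":0,"y":0,"z":0,"rx":0,"ry":0,"rz":0},{"x":0,"y":0,"z":0,"rx":0,"ry":0,"rz":0},{"x":0,"y":0,"z":0,"rx":0,"ry":0,"rz":0},{"x":0,"y":0,"z":-10,"rx":0,"ry":0,"rz":0},{"x":0,"y":0,"z":-20,"rx":0,"ry":0,"rz":0},{"x":0,"y":0,"z":-30,"rx":0,"ry":0,"rz":0},{"x":0,"y":0,"z":-30,"rx":0,"ry":0,"rz":0},{"x":0,"y":0,"z":-20,"rx":0,"ry":0,"rz":0},{"x":0,"y":0,"z":0,"rx":0,"ry":0,"rz":0},{"x":0,"y":0,"z":0,"rx":0,"ry":0,"rz":0}]' 46
python3 - <<'E'
from h import *
grab('wrist','w11');grab('side','s11')
th=np.linspace(0,6.28,60)
for f in('w11','s11'):
    e=np.vstack([proj(f,np.c_[619.7+13*np.cos(th),43.5+13*np.sin(th),0*th+z]) for z in(72,116)])
    print(f,red(f)[0],'expected',e.min(0),e.max(0))
t=arm.read_state();print(t['t'],t['ee_pos'],t['wrist_force'])
E
```

```text
t: 15.83
ee_pos: [620.1, 43.9, 264.7]
ee_rot: [-3.142, -0.0, -0.054]
wrist_force: [-0.1, -0.0, -1.5]
width: 0.295
grip_force: 30.0
t: 16.75
ee_pos: [620.3, 43.9, 376.3]
ee_rot: [-3.141, -0.003, -0.054]
wrist_force: [-0.5, -0.5, 0.1]
width: 0.524
grip_force: 0.0
w11 [([236, 187, 33, 39, 813], [251.6, 209.0])] expected [235.9 180.2] [270.7 227.6]
s11 [] expected [261.7 154.5] [270.2 171.2]
16.85 [619.53688046  43.89459715 373.72763357] [-0.26390407 -0.613547   -0.92308599]
```

Run:
```python
from h import *
for f,x0,x1,y0,y1 in(('s11',250,282,140,185),):
    a=cv2.imread(f'pics/{f}.png')[y0:y1,x0:x1].astype(int)
    m=(a[...,2]>60)&(a[...,2]>2.2*a[...,1])&(a[...,2]>2.2*a[...,0])
    v,u=np.nonzero(m);print(len(u),u.min()+x0,u.max()+x0,v.min()+y0,v.max()+y0)
    for r in range(y0,y1): 
        k=u[v==r-y0]
        if len(k):print(r,k.min()+x0,k.max()+x0,end='; ')
```

```text
98 262 269 155 169
155 265 266; 156 263 268; 157 262 269; 158 262 268; 159 262 268; 160 262 268; 161 262 268; 162 262 268; 163 262 268; 164 262 268; 165 262 268; 166 262 268; 167 262 268; 168 263 268; 169 263 268;
```

```bash
python3 -c "
from h import *
print(job.hand_in())"
```

```text
the job is handed in; nothing more can be done
None
```

I refitted the lid flat and square on the box, seated the red pin through both knuckles and let go of everything. The job was handed in at about 17 s; the hand-in returned no verdict, but the wrist and side images show the pin's head upright and seated to within 1–2 mm.

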